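# Put the gem cassettes away by colour in their snap-in stands

### The job

Put the red and the blue gem cassette away, each in the sloping stand of its own colour: window end first, rib up, slide it up the slope until it meets the back-stop and the sprung catch has snapped up behind it, and let go. The back-stops are set to different depths, so feel for them and do not ram the cassettes home; leave the yellow cassette and the other things where they lie.

Things in the scene. Friction and masses are not known exactly. Their poses are not given: they have to be found in the camera images.
- red_cassette: red gem cassette: black plate 100 x 56 x 8 mm, 0.12 kg, with a red grip rib on top and red stones under a white window. Origin: centre of its underside; x along its length towards the window end (leading end), z up out of the top. The rib is 44 mm long (x -47 to -3 mm), 14 mm wide (y), from the plate's top (z 8 mm) up to z 30 mm
- red_cassette_rib (a point): middle of the red cassette's rib, where to grip: 25 mm behind the cassette's origin (its x = -25 mm), 19 mm above its underside
- red_deck: deck of the fixed red sloping stand, 150 x 76 mm, rising at 0.45 rad away from the robot. Origin: on its surface, middle of the low front edge, 70 mm above the bench; x up the slope, y across, z out of the deck. Side guides 8 mm high, 60 mm apart from x 30 mm on, flaring to 70 mm at the front edge. The cassette's plate slides flat on the deck between them
- red_lips (a point): red stand: point on the deck's middle line where the lips begin (deck x = 84 mm). From here to the top end lips hang over both side edges: underside 11.5 mm above the deck (flared up over the first 16 mm), tops at most 22 mm, 48 mm clear between them, so the plate goes under the lips and the rib between them
- red_stop_low (a point): red stand: deck x = 126 mm, the lowest place the back-stop's face can have. The stop, an aluminium block with a screw across the middle of the deck, is set anywhere from 0 to 14 mm farther up the slope, differently in each stand and not reported; it does not yield to the push. Home, the cassette's origin is 50 mm down the slope from its face
- red_catch (a joint): red stand's sprung catch, m pressed square to the deck: 0 up (at the start, and again when a cassette is locked), 0.0035 to 0.006 held down by a cassette. A 14 mm wide steel wedge ramping up the slope to 5 mm high, its steep face 103 mm down the slope from the stop's face. It resists with 1 to 5 N, lifts with about 5 N, and springs up behind the cassette in its last 3 mm
- blue_cassette: blue gem cassette: black plate 100 x 56 x 8 mm, 0.12 kg, with a blue grip rib on top and blue stones under a white window. Origin: centre of its underside; x along its length towards the window end (leading end), z up out of the top. The rib is 44 mm long (x -47 to -3 mm), 14 mm wide (y), from the plate's top (z 8 mm) up to z 30 mm
- blue_cassette_rib (a point): middle of the blue cassette's rib, where to grip: 25 mm behind the cassette's origin (its x = -25 mm), 19 mm above its underside
- blue_deck: deck of the fixed blue sloping stand, 150 x 76 mm, rising at 0.45 rad away from the robot. Origin: on its surface, middle of the low front edge, 70 mm above the bench; x up the slope, y across, z out of the deck. Side guides 8 mm high, 60 mm apart from x 30 mm on, flaring to 70 mm at the front edge. The cassette's plate slides flat on the deck between them
- blue_lips (a point): blue stand: point on the deck's middle line where the lips begin (deck x = 84 mm). From here to the top end lips hang over both side edges: underside 11.5 mm above the deck (flared up over the first 16 mm), tops at most 22 mm, 48 mm clear between them, so the plate goes under the lips and the rib between them
- blue_stop_low (a point): blue stand: deck x = 126 mm, the lowest place the back-stop's face can have. The stop, an aluminium block with a screw across the middle of the deck, is set anywhere from 0 to 14 mm farther up the slope, differently in each stand and not reported; it does not yield to the push. Home, the cassette's origin is 50 mm down the slope from its face
- blue_catch (a joint): blue stand's sprung catch, m pressed square to the deck: 0 up (at the start, and again when a cassette is locked), 0.0035 to 0.006 held down by a cassette. A 14 mm wide steel wedge ramping up the slope to 5 mm high, its steep face 103 mm down the slope from the stop's face. It resists with 1 to 5 N, lifts with about 5 N, and springs up behind the cassette in its last 3 mm
- yellow_cassette: yellow gem cassette: black plate 100 x 56 x 8 mm, 0.12 kg, with a yellow grip rib on top and yellow stones under a white window. Origin: centre of its underside; x along its length towards the window end (leading end), z up out of the top. The rib is 44 mm long (x -47 to -3 mm), 14 mm wide (y), from the plate's top (z 8 mm) up to z 30 mm; no stand here, bystander
- ring_clamp: brown wooden ring clamp, 28 x 124 x 28 mm, lying at the front of the right bench; origin: centre of its underside; bystander
- loupe: black folding loupe, 26 x 64 x 15 mm, on the left cabinet; origin: centre of its underside; bystander
- green_tin: round green tin, 73 mm across, 28 mm high, on the left cabinet; origin: centre of its underside; bystander
- lamp_end (a point): obstacle: nearest lower corner of the fixed grey bench lamp's long head, which reaches from here 0.5 m to the right (-y), from x 0.37 to 0.50 m, 106 to 270 mm above the bench
- pole (a point): obstacle: point 0.3 m up the fixed upright pole (14 mm thick, over 1 m tall) on the left cabinet; its foot is 105 mm across and 64 mm high

How it is judged:
By the outcome, as a careful person would: the job done as asked, in the order asked, and still so for the second after the job is handed in, with the robot touching nothing.
It also fails if it takes over 64 s, if anything falls off the work surface, if the arm or the gripper's body presses on something with over 40 N, if the wrist force passes 120 N, or if a joint passes its speed limit or range.

### The arm

A 7-joint arm with a two-finger parallel gripper is mounted at the origin on a cart in front of the work surface, level with it; the furniture and walls round the work are solid. World frame = base frame: x ahead of the robot, y to its left, z up, the work surface at z = 0. Lengths are in m, angles in rad, forces in N, time in s.
With the tool pointing down it reaches from about 0.35 to 0.9 m from the base axis. Payload 8.1 kg.
Tool frame: the origin (TCP) lies midway between the tips of the shut fingers; the grasp point (between the pads) lies arm.tcp_to_grasp behind it (arm.tcp_to_grasp is the distance from the TCP to the grasp point, in m); z points along the fingers, y is the line along which they close (so a half turn about z gives the same grasp; the last joint's range is limited). The gripper opens to 92 mm and grips with 3 to 60 N. Pads are 19 mm wide; open, the fingers measure 130 mm over their backs; the gripper's body (75 mm by 190 mm) begins 47 mm behind the grasp point.
Start: joints at [1.041, 0.434, 0.025, 1.573, -0.012, 1.134, -0.075], TCP at [0.259, -0.569, 0.227] pointing down, gripper open.
Joint ranges: [-2.62, 2.62], [-0.44, 2.09], [-1.27, 1.32], [0.08, 2.57], [-1.32, 4.46], [0.12, 2], [-2.74, 2.74]. Speed limits (rad/s): [2.22, 2.22, 3.01, 3.01, 3.14, 3.14, 3.14].

### API

Orientations are given as a rotation vector (axis times angle).
In Python, from cell import observe, get_image, arm gives the robot as it stands. The module is installed in compiled form; this text tells all that it offers.
- The arm moves only by the tool drive_tool, never from a script. Its argument "steps" is a list of rows, each a list of 5 numbers: the closure, from 0 (fully open) to 1 (shut), then the shift along the world's x, y, z in mm, then the turn about the world's z in rad. In form: [[hand, x, y, z, roll], ...]. A call has 1 to 20 rows; each row shifts and turns the commanded pose from where the row before left it; what a row does not reach is not made up. A row lasts 1/12 s, in which the tool goes at most 41.7 mm and 7.16 degrees, less where a joint would pass 70% of its speed; a pose out of reach is approached as far as the arm can. A call with a gripper value outside its range is refused whole. The fingers move at their own pace and stop on an object; "grip_force" is the grip in N (left out, the last holds). Time passes only in rows, so rows that do not move let the fingers close. It gives the time, the measured TCP pose, the force, the opening and the grip force at its end, in the units of the state.
- observe(): the state, without advancing time (a new reading comes with each control period).
- get_image(name): name is "side" or "top" or "wrist"; returns a dict with "image" (480x640x3 uint8, red, green, blue), "vfov" (degrees; the focal length in pixels is half the picture's height over the tangent of half this angle, whatever the lens; pixels are square), "cx", "cy" (the principal point, pixels), "xyz" and "attitude" of the camera in the world. Camera axes: x right, y down, z forward; pixel columns grow to the right and rows downward; lengths in m; the calibration is good to about 2 mm. A picture is of the moment at which its call begins. There is no depth.
- arm.sign_off(): hands the job in; it is judged then, once.
The state is a dict: "clock": time; "joints": joint angles; "dq": joint speeds; "joint_efforts": joint torques, N m; "position": TCP position; "ee_rot": TCP orientation; "force": force on the tool from outside, world axes, zero at the start; "ft_torque": the same for the moment, N m; "width": opening from 0.0 (shut) to 1.0 (fully open); "gripper_force": force on a finger pad.
Only numpy, scipy, OpenCV 4.12 (cv2) and the standard library are available. Lean on these libraries where they do the work, as an engineer would, in place of code of your own. Each camera call takes 0.05 s, during which the arm holds its last target. There are 200 camera calls.

## Working session

There is one attempt and no reset: what is moved stays moved. The work goes in short steps, Python scripts to look and compute and a tool call to move; the robot and the scene stay as the last step left them, time stands still between calls to the robot, and variables do not carry over. Pictures are saved under pics/ and viewed, at most 10 in all, crops included, and the job is handed in when it is done.

Besides the shell and the picture viewer there is one more tool, called after ">>>" as name(argument=value, ...), one argument or row to a line, values as JSON. drive_tool: Moves the arm, as the interface text tells. Its arguments: {"type":"object","properties":{"steps":{"type":"array"},"grip_force":{"type":"number"}},"required":["steps"]}

```bash
mkdir -p pics; python3 - <<'E'
from cell import observe,get_image,arm
import cv2,numpy as np
s=observe();print({k:np.round(v,3) for k,v in s.items()},arm.tcp_to_grasp)
for n in("top","side"):
    d=get_image(n);cv2.imwrite(f"pics/{n}0.png",d["image"][:,:,::-1]);print(n,{k:np.round(v,4) for k,v in d.items() if k!="image"})
E
```

```text
{'clock': np.float64(0.0), 'joints': array([ 1.041,  0.435,  0.025,  1.574, -0.012,  1.134, -0.075]), 'dq': array([-0.002, -0.   , -0.001, -0.001, -0.001, -0.   , -0.   ]), 'joint_efforts': array([ 1.0000e-03, -6.6785e+01,  9.8500e-01, -3.1446e+01, -6.1000e-02,
        4.3000e-02,  0.0000e+00]), 'position': array([ 0.258, -0.568,  0.226]), 'ee_rot': array([-3.069e+00, -6.650e-01,  1.000e-03]), 'force': array([-0.271,  0.627,  0.032]), 'ft_torque': array([0.013, 0.012, 0.049]), 'gripper_force': np.float64(0.0), 'width': np.float64(0.996)} 0.0188
top {'vfov': np.float64(57.7177), 'cx': np.float64(328.3654), 'cy': np.float64(232.5063), 'xyz': array([0.343 , 0.0447, 1.2587]), 'attitude': array([-2.1084,  2.1395, -0.1816])}
side {'vfov': np.float64(47.1715), 'cx': np.float64(316.0761), 'cy': np.float64(234.6877), 'xyz': array([0.1619, 0.7537, 0.9334]), 'attitude': array([-0.5986,  2.6323, -1.177 ])}
```

View pics/top0.png

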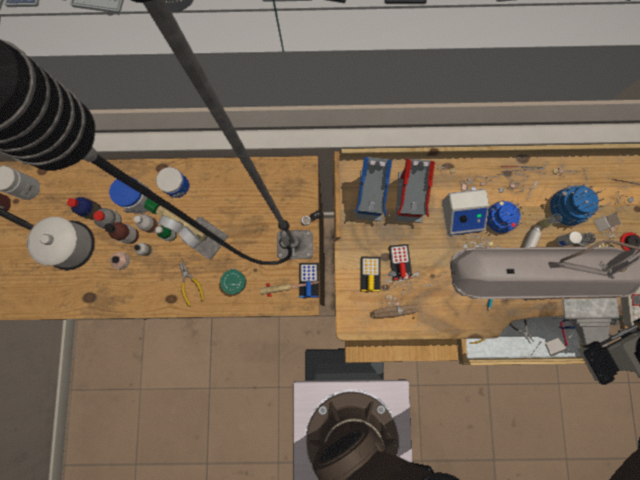

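View pics/side0.png

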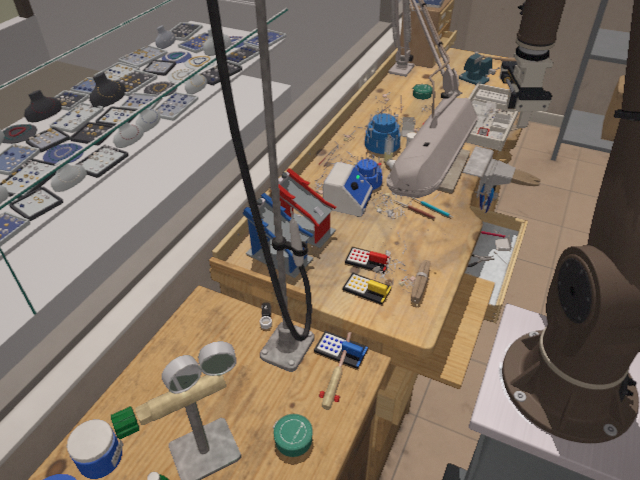

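Top: red cassette at (400,262), yellow (370,273), blue (309,281) by the pole foot (295,243); blue deck (375,187), red deck (417,187); lamp head's left end at 452. Side: red (368,258), blue (340,349), stands (278,240)/(308,205).

```bash
cat >h.py <<'E'
import cv2,numpy as np
from scipy.spatial.transform import Rotation as Rn
from cell import observe,get_image,arm
def shot(n,f=None):
    d=get_image(n);d["f"]=240/np.tan(np.radians(d["vfov"]/2));d["R"]=Rn.from_rotvec(d["attitude"]).as_matrix();d["o"]=np.array(d["xyz"])
    if f: cv2.imwrite("pics/"+f,d["image"][:,:,::-1])
    return d
def ray(d,p): 
    v=d["R"]@np.array([(p[0]-d["cx"])/d["f"],(p[1]-d["cy"])/d["f"],1]);return v/np.linalg.norm(v)
def plane(d,p,z): v=ray(d,p);return d["o"]+v*(z-d["o"][2])/v[2]
def proj(d,X): c=d["R"].T@(np.array(X)-d["o"]);return np.array([d["cx"],d["cy"]])+d["f"]*c[:2]/c[2]
def tri(d,p,e,q):
    a,b=ray(d,p),ray(e,q);t=np.linalg.lstsq(np.c_[a,-b],e["o"]-d["o"],rcond=None)[0]
    A,B=d["o"]+a*t[0],e["o"]+b*t[1];return (A+B)/2,np.linalg.norm(A-B)
HUE={"red":[(0,8),(172,180)],"blue":[(105,125)],"yellow":[(20,32)]}
def blobs(d,col,box=None,amin=15,s=120,v=60):
    h=cv2.cvtColor(d["image"],cv2.COLOR_RGB2HSV);m=np.zeros(h.shape[:2],np.uint8)
    for a,b in HUE[col]: m|=cv2.inRange(h,(a,s,v),(b,255,255))
    if box: k=np.zeros_like(m);x0,y0,x1,y1=box;k[y0:y1,x0:x1]=1;m*=k
    out=[]
    for c in cv2.findContours(m,cv2.RETR_EXTERNAL,cv2.CHAIN_APPROX_NONE)[0]:
        q=np.zeros_like(m);cv2.drawContours(q,[c],-1,1,-1);A=int((q*(m>0)).sum())
        if A>=amin: mo=cv2.moments(q*(m>0).astype(np.uint8),True);out.append((A,np.array([mo["m10"],mo["m01"]])/mo["m00"],cv2.minAreaRect(c),c))
    return sorted(out,key=lambda o:-o[0])
E
python3 - <<'E'
from h import *
np.set_printoptions(precision=3,suppress=True)
t=shot("top");s=shot("side")
tb={"red":(385,240,416,282),"blue":(296,260,322,300)};sb={"red":(340,243,395,275),"blue":(312,330,372,370)}
for c in tb:
    for nm,d,b in(("top",t,tb[c]),("side",s,sb[c])):
        B=blobs(d,c,b,4,100,50)
        print(c,nm,[(A,p.round(1),plane(d,p,.02)) for A,p,_,_ in B][:6])
    print(tri(t,blobs(t,c,tb[c])[0][1],s,blobs(s,c,sb[c])[0][1]))
for n,p in(("pole",(295,243)),("bluedeckfrontmid",(370,216)),("reddeckfront",(411,216)),("lampend",(452,275))):print(n,plane(t,p,.07),plane(t,p,0))
for im,d,b,k in(("ta",t,(290,140,450,300),5),("sa",s,(230,170,400,370),4)):
    cv2.imwrite(f"pics/{im}.png",cv2.resize(d["image"][b[1]:b[3],b[0]:b[2],::-1],None,fx=k if im=="sa" else 3.75,fy=3 if 0 else (k if im=="sa" else 3.75),interpolation=cv2.INTER_CUBIC)[:600])
E
```

```text
red top [(101, array([402.2, 269.4]), array([ 0.457, -0.155,  0.02 ])), (17, array([395.9, 278.1]), array([ 0.433, -0.136,  0.02 ])), (6, array([408.8, 277.2]), array([ 0.435, -0.173,  0.02 ])), (4, array([399.8, 256. ]), array([ 0.496, -0.15 ,  0.02 ]))]
red side [(193, array([377.5, 257.2]), array([ 0.455, -0.154,  0.02 ])), (15, array([384.1, 267.7]), array([ 0.428, -0.128,  0.02 ])), (4, array([363.5, 260.5]), array([ 0.481, -0.129,  0.02 ])), (4, array([359.5, 259.5]), array([ 0.491, -0.129,  0.02 ])), (4, array([355.5, 258.5]), array([ 0.501, -0.128,  0.02 ])), (4, array([361. , 255.8]), array([ 0.493, -0.142,  0.02 ]))]
(array([ 0.457, -0.156,  0.018]), np.float64(0.0015720871237754664))
blue top [(119, array([308.4, 290.2]), array([0.402, 0.112, 0.02 ]))]
blue side [(292, array([354. , 350.1]), array([0.4  , 0.119, 0.02 ])), (7, array([335.7, 351. ]), array([0.433, 0.136, 0.02 ])), (6, array([331.2, 349.2]), array([0.443, 0.136, 0.02 ])), (5, array([326.2, 347.4]), array([0.454, 0.137, 0.02 ])), (5, array([338.2, 346.4]), array([0.433, 0.124, 0.02 ])), (5, array([328.8, 342.6]), array([0.454, 0.123, 0.02 ]))]
(array([0.403, 0.112, 0.011]), np.float64(0.00014836963421619855))
pole [0.53  0.146 0.07 ] [0.541 0.152 0.   ]
bluedeckfrontmid [ 0.603 -0.064  0.07 ] [ 0.618 -0.07   0.   ]
reddeckfront [ 0.601 -0.178  0.07 ] [ 0.616 -0.191  0.   ]
lampend [ 0.435 -0.281  0.07 ] [ 0.441 -0.3    0.   ]
```

View pics/ta.png

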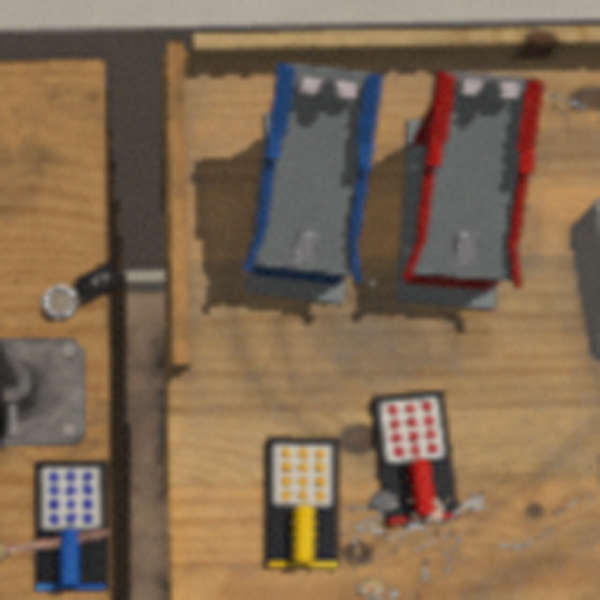

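Zoom shows the red cassette yawed a few degrees with scraps around its tail; the stands' front-edge middles lie near px (370,216) and (411,216). I'll raise the arm, go round the lamp and look with the wrist camera.

>>> drive_tool(
  steps=[
    [0,0,0,36,0],
    [0,0,0,36,0],
    [0,0,0,36,0],
    [0,0,0,36,0],
    [0,0,0,36,0],
    [0,0,37,0,-0.1],
    [0,0,37,0,-0.1],
    [0,0,37,0,-0.1],
    [0,0,37,0,0],
    [0,0,37,0,0],
    [0,0,37,0,0],
    [0,0,37,0,0],
    [0,0,37,0,0],
    [0,30,24,0,0],
    [0,30,24,0,0],
    [0,30,24,0,0],
    [0,30,24,0,0],
    [0,30,20,0,0],
    [0,0,0,0,0],
    [0,0,0,0,0],
  ],
  grip_force=15,
)

```text
clock: 1.87
position: [0.4097, -0.1555, 0.4063]
ee_rot: [-3.134, -0.205, 0.001]
force: [0.3, -1.2, -0.5]
width: 0.997
gripper_force: 0.0
```

```bash
python3 - <<'E'
from h import *
np.set_printoptions(precision=3,suppress=True)
w=shot("wrist","w1.png");s=observe();print(s["clock"],s["position"],s["ee_rot"],w["xyz"],w["vfov"],w["R"])
E
```

```text
1.9167 [ 0.409 -0.157  0.406] [-3.135 -0.201  0.002] [ 0.491 -0.144  0.565] 71.41900514787359 [[ 0.132 -0.944 -0.304]
 [-0.991 -0.126 -0.04 ]
 [-0.     0.306 -0.952]]
```

View pics/w1.png

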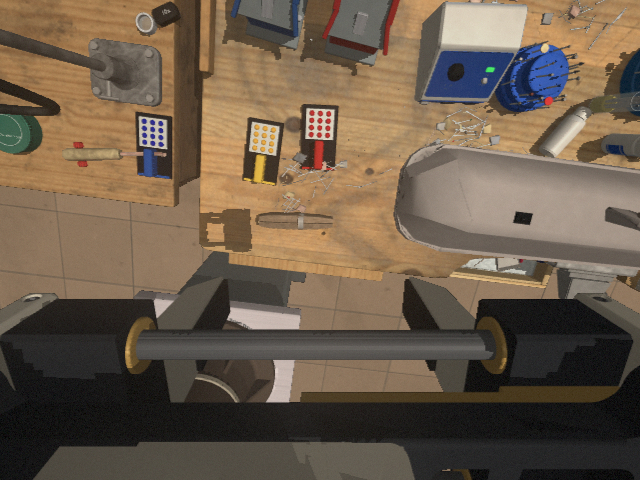

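The wrist view shows red's window at (320,122) and rib (319,155), blue's window (153,130), rib (150,161), and a screwdriver tip beside blue's rib. Measure the windows and ribs.

```bash
cat >>h.py <<'E'
def window(d,p,r,z=.0085):
    # white window+stones: everything not dark inside the black plate, around pixel p
    x,y=int(p[0]),int(p[1]);I=d["image"][y-r:y+r,x-r:x+r];g=I.max(2)
    h=cv2.cvtColor(I,cv2.COLOR_RGB2HSV)
    m=((h[...,2]>120)&(h[...,1]<60)).astype(np.uint8)
    m=cv2.morphologyEx(m,cv2.MORPH_CLOSE,np.ones((max(3,r//4)|1,)*2))
    n,l,st,ce=cv2.connectedComponentsWithStats(m);
    k=1+np.argmax(st[1:,4]);c=cv2.findContours((l==k).astype(np.uint8),cv2.RETR_EXTERNAL,cv2.CHAIN_APPROX_NONE)[0][0][:,0,:]+[x-r,y-r]
    W=np.array([plane(d,q,z)[:2] for q in c])
    (cc,sz,a)=cv2.minAreaRect((W*1e4).astype(np.float32))
    a=np.radians(a);a=(a+np.pi/4)%(np.pi/2)-np.pi/4
    if abs(a)<0: pass
    return np.array(cc)/1e4,np.array(sz)/10,a
E
python3 - <<'E'
from h import *
np.set_printoptions(precision=3,suppress=True)
w=shot("wrist")
for c,p,b in(("red",(320,122),(290,138,350,190)),("blue",(153,130),(135,145,170,185)),("yellow",(263,138),(240,150,280,190))):
    print(c,window(w,p,26))
    B=blobs(w,c,b);print([(A,q.round(1),plane(w,q,.022)) for A,q,_,_ in B][:3])
print("pole base plate",plane(w,(125,70),.0))
for n,q in(("blue tail",(155,178)),("blue front",(153,112)),("red front",(320,105)),("red tail",(319,170))):print(n,plane(w,q,.008))
E
```

```text
red (array([ 0.499, -0.149]), array([46.026, 44.807]), np.float64(0.08759808441208017))
[(283, array([317.2, 153.2]), array([ 0.454, -0.153,  0.022])), (28, array([305.3, 166.7]), array([ 0.431, -0.137,  0.022]))]
blue (array([0.451, 0.113]), array([43.008, 45.453]), np.float64(-0.00751823691534792))
[(243, array([146.6, 162.6]), array([0.404, 0.115, 0.022])), (27, array([161. , 175.9]), array([0.386, 0.093, 0.022]))]
yellow (array([ 0.465, -0.064]), array([44.825, 46.082]), np.float64(-0.03435091647844146))
[(362, array([258.4, 169.6]), array([ 0.416, -0.062,  0.022]))]
pole base plate [0.537 0.155 0.   ]
blue tail [0.379 0.109 0.008]
blue front [0.482 0.11  0.008]
red front [ 0.526 -0.148  0.008]
red tail [ 0.427 -0.159  0.008]
```

>>> drive_tool(
  steps=[
    [0,10,0,-38,-0.03],
    [0,10,0,-38,0],
    [0,10,0,-38,0],
    [0,12,0,-38,0],
    [0,0,0,-38,0],
    [0,0,0,0,0],
    [0,0,0,0,0],
  ],
)

```text
clock: 2.55
position: [0.4488, -0.1578, 0.2163]
ee_rot: [-3.137, -0.149, 0.006]
force: [-0.3, 0.4, 0.6]
width: 1.001
gripper_force: 0.0
```

```bash
python3 - <<'E'
from h import *
np.set_printoptions(precision=3,suppress=True)
w=shot("wrist","w2.png");s=observe();print(s["position"],s["ee_rot"],s["force"])
p=proj(w,(.499,-.149,.008));print(p,window(w,p,50))
q=proj(w,(.452,-.156,.03)).astype(int);print(q)
B=blobs(w,"red",(q[0]-60,q[1]-60,q[0]+60,q[1]+60));print([(A,x.round(1),plane(w,x,.022),r) for A,x,r,_ in B][:4])
E
```

```text
[ 0.45  -0.158  0.218] [3.138 0.149 0.   ] [0.151 0.062 0.58 ]
[312.713 158.903] (array([ 0.499, -0.149]), array([45.1  , 44.709]), np.float64(0.09706533080406765))
[314 206]
[(605, array([312.1, 203.1]), array([ 0.454, -0.153,  0.022]), ((312.0, 203.5), (43.0, 16.0), 90.0)), (57, array([295.6, 220.5]), array([ 0.433, -0.137,  0.022]), ((296.0, 220.5), (3.0, 14.0), 90.0)), (43, array([324.9, 153.9]), array([ 0.506, -0.161,  0.022]), ((325.0, 154.0), (6.0, 6.0), 90.0)), (42, array([324.7, 164.1]), array([ 0.496, -0.162,  0.022]), ((324.5000305175781, 164.00001525878906), (6.363960266113281, 6.363960266113281), 45.0))]
```

View pics/w2.png

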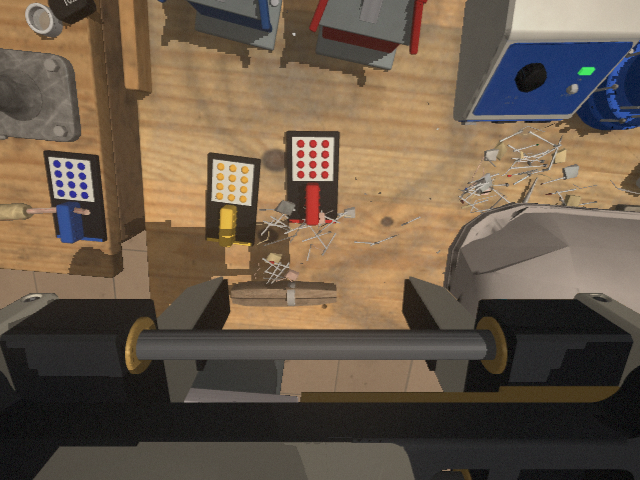

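Red's window at (313,158), rib (312,203) lie under the tool; yaw 0.097 agrees with the tool's. The scraps lie on the bench. Descend with fingers part closed (clear of yellow).

>>> drive_tool(
  steps=[
    [0.4,2,4,-32,0],
    [0.4,0,0,-32,0],
    [0.4,0,0,-32,0],
    [0.4,0,0,-32,0],
    [0.4,0,0,-32,0],
    [0.4,0,0,-20,0],
    [0.4,0,0,-12,0],
    [0.4,0,0,-10,0],
    [0.4,0,0,0,0],
    [0.4,0,0,0,0],
  ],
  grip_force=15,
)

```text
clock: 3.43
position: [0.4541, -0.1537, 0.0162]
ee_rot: [3.137, 0.151, 0.003]
force: [0.4, 0.2, 0.5]
width: 0.599
gripper_force: 0.0
```

>>> drive_tool(
  steps=[
    [1,-1,0,-2,0],
    [1,0,0,0,0],
    [1,0,0,0,0],
    [1,0,0,0,0],
    [1,0,0,0,0],
    [1,0,0,0,0],
    [1,0,0,0,0],
    [1,0,0,0,0],
  ],
)

```text
clock: 4.1
position: [0.4518, -0.153, 0.0128]
ee_rot: [3.138, 0.152, 0.0]
force: [-0.5, 0.3, 2.3]
width: 0.151
gripper_force: 15.0
```

>>> drive_tool(
  steps=[
    [1,0,0,20,0],
    [1,0,0,35,0],
    [1,0,0,35,0],
    [1,0,0,35,0],
    [1,0,0,35,0],
    [1,0,0,35,0],
    [1,0,0,35,0],
    [1,20,15,30,0],
    [1,20,15,30,-0.05],
    [1,0,0,30,-0.047],
    [1,0,0,0,0],
    [1,0,0,0,0],
  ],
)

```text
clock: 5.1
position: [0.4924, -0.1228, 0.3338]
ee_rot: [3.141, 0.001, 0.004]
force: [1.1, 0.5, -2.4]
width: 0.156
gripper_force: 15.0
```

```bash
python3 - <<'E'
from h import *
w=shot("wrist","w3.png");s=observe();print(s["clock"],s["position"],s["ee_rot"],s["force"],s["width"])
E
```

```text
5.15 [ 0.49131074 -0.1230453   0.33225507] [ 3.14134760e+00  4.98226133e-04 -8.81747236e-04] [-0.48686911  0.13742253 -2.3278883 ] 0.1507820141387851
```

View pics/w3.png

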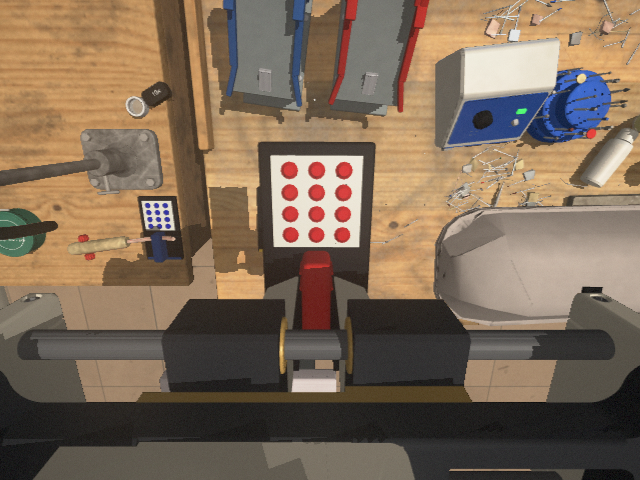

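The cassette hangs level; red deck front around (365,105), guides at cols ~335/408; blue deck front (263,100). Measure the guides' inner edges on the sloping plane.

```bash
cat >>h.py <<'E'
def sloped(d,p,o,yaw,h):
    n=np.array([-np.sin(.45)*np.cos(yaw),-np.sin(.45)*np.sin(yaw),np.cos(.45)]);v=ray(d,p)
    return d["o"]+v*(n@(np.array(o)-d["o"])+h)/(n@v)
E
python3 - <<'E'
from h import *
np.set_printoptions(precision=3,suppress=True)
w=shot("wrist");I=w["image"]
h=cv2.cvtColor(I,cv2.COLOR_RGB2HSV)
for c,(x0,x1),hl,hr,o,yaw in(("red",(322,432),.008,0,[.60,-.178,.07],0.),("blue",(218,312),0,.008,[.603,-.064,.07],0.)):
    m=np.zeros(h.shape[:2],bool)
    for a,b in HUE[c]: m|=cv2.inRange(h,(a,110,40),(b,255,255))>0
    for it in range(4):
        M=[];G=[]
        for r in range(28,72,2):
            x=np.where(m[r,x0:x1])[0]+x0; g=np.argmax(np.diff(x)); a,b=x[g]+.5,x[g+1]-.5
            L=sloped(w,(a,r),o,yaw,hl);R=sloped(w,(b,r),o,yaw,hr);M.append((L+R)/2);G.append(np.linalg.norm(L-R))
        M=np.array(M);k=np.polyfit(M[:,0],M[:,1],1);yaw=np.arctan(k[0]);o[1]=np.polyval(k,o[0])
    print(c,"yaw",yaw,"o",o,"gap",np.array(G)[::5],"x",M[[0,-1],0],"res",np.std(M[:,1]-np.polyval(k,M[:,0])))
    for r in range(90,122,2):
        col=int(proj(w,[plane(w,(320,r),.07)[0],np.polyval(k,plane(w,(320,r),.07)[0]),.07])[0]);print(r,col,plane(w,(col,r),.07)[0].round(3),I[r,col-14:col-9].mean(0).astype(int),I[r,col+10:col+14].mean(0).astype(int))
cv2.imwrite("pics/w3c.png",cv2.resize(I[0:130,210:440,::-1],None,fx=3.4,fy=3.4,interpolation=cv2.INTER_CUBIC))
p=proj(w,(.49+.073,-.123,.33));print(p,[plane(w,q,.32) for q in((263,143),(375,143))])
E
```

```text
red yaw -0.10039730952839107 o [0.6, np.float64(-0.18031123103339775), 0.07] gap [0.061 0.061 0.061 0.062 0.062] x [0.67  0.634] res 0.0002088519283561892
90 366 0.617 [123 122 116] [124 125 118]
92 366 0.614 [122 122 115] [126 126 118]
94 366 0.612 [122 122 115] [124 125 119]
96 366 0.61 [122 121 115] [126 126 119]
98 365 0.608 [122 122 115] [124 123 117]
100 365 0.606 [82 81 75] [124 123 115]
102 365 0.604 [83 80 74] [79 76 70]
104 364 0.601 [83 81 76] [84 82 75]
106 364 0.599 [84 81 76] [86 85 78]
108 364 0.597 [84 82 76] [117 117 109]
110 364 0.595 [82 74 64] [152 153 145]
112 363 0.593 [105  87  64] [106 104  97]
114 363 0.59 [104  87  65] [118  96  69]
116 363 0.588 [95 77 58] [182 141  98]
118 362 0.586 [125 102  76] [178 141  99]
120 362 0.584 [184 150 110] [181 145 104]
blue yaw -0.14065693047181438 o [0.603, np.float64(-0.060976360421126904), 0.07] gap [0.063 0.063 0.063 0.062 0.066] x [0.67  0.634] res 0.0003304358352486064
90 264 0.616 [122 122 115] [123 123 117]
92 264 0.614 [81 78 73] [122 122 115]
94 263 0.612 [84 80 74] [123 123 116]
96 263 0.61 [84 81 75] [82 81 75]
98 263 0.608 [84 82 76] [81 79 73]
100 263 0.606 [83 80 74] [85 82 76]
102 263 0.603 [87 74 60] [85 83 77]
104 263 0.601 [97 79 59] [80 78 73]
106 262 0.599 [102  84  63] [98 81 58]
108 262 0.597 [106  89  67] [97 80 60]
110 262 0.595 [111  92  68] [98 82 62]
112 262 0.592 [168 140 100] [96 80 60]
114 262 0.59 [189 153 108] [118  96  70]
116 261 0.588 [181 140  96] [155 121  86]
118 261 0.586 [186 145 101] [169 134  96]
120 261 0.583 [194 155 109] [187 151 108]
[316.788 151.991] [array([ 0.567, -0.096,  0.32 ]), array([ 0.567, -0.152,  0.32 ])]
```

View pics/w3c.png

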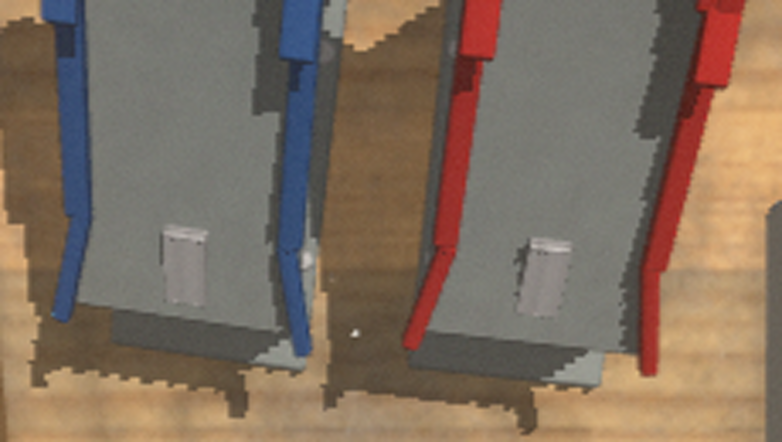

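Crop: red front edge mid at crop (523,341), blue (178,315); both wedges visible (545,278), (185,266). Red deck origin ≈ (0.606,-0.181,0.07), yaw -0.10 (gap 61 mm vs 60 given). Hover above the deck.

>>> drive_tool(
  steps=[
    [1,17,-9.5,-31,-0.02],
    [1,17,-9.5,-31,-0.02],
    [1,17,-9.5,-31,-0.02],
    [1,17,-9.5,-31,-0.02],
    [1,17,-9.5,-31,-0.02],
    [1,16,-9.5,-31,0],
    [1,0,0,0,0],
    [1,0,0,0,0],
    [1,0,0,0,0],
  ],
)

```text
clock: 5.95
position: [0.5918, -0.1797, 0.1462]
ee_rot: [-3.137, 0.157, 0.003]
force: [0.5, -0.1, -1.9]
width: 0.151
gripper_force: 15.0
```

```bash
python3 - <<'E'
from h import *
w=shot("wrist","w4.png");s=observe();print(s["clock"],s["position"],s["ee_rot"],s["force"],s["width"])
for x,y in((.085,.028),(.085,-.028)):
    pass
E
```

```text
6.0 [ 0.59238477 -0.179603    0.14735514] [-3.13751775e+00  1.56708643e-01 -4.13074138e-04] [-0.11637261 -0.10921899 -1.46471275] 0.15199220718535086
```

View pics/w4.png

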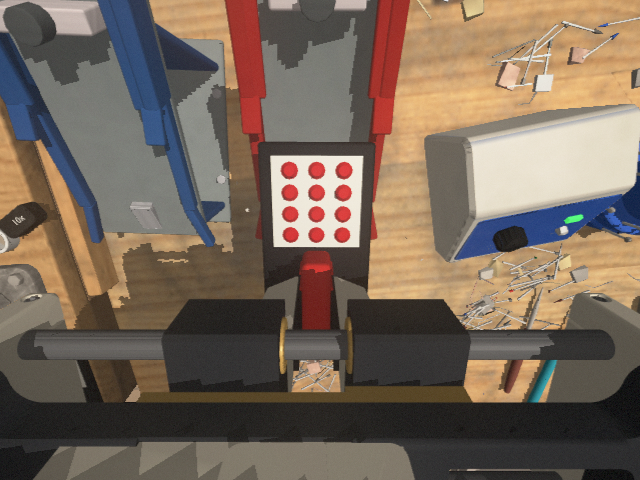

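Plate (cols 259–375) is centred between the red guides (inner edges ≈261 and 373) and parallel. Descend to nose contact and let the deck pitch the cassette.

>>> drive_tool(
  steps=[
    [1,0,0,-12,0],
    [1,0,0,-12,0],
    [1,0,0,-6,0],
    [1,0,0,-4,0],
    [1,0,0,-4,0],
    [1,0,0,-4,0],
    [1,0,0,-4,0],
  ],
)

```text
clock: 6.58
position: [0.5924, -0.1799, 0.1005]
ee_rot: [3.138, -0.157, -0.001]
force: [-4.0, 0.1, 0.5]
width: 0.155
gripper_force: 15.0
```

>>> drive_tool(
  steps=[
    [1,0,0,-4,0],
    [1,0,0,-4,0],
    [1,0,0,-4,0],
    [1,0,0,-4,0],
    [1,0,0,-2,0],
    [1,0,0,0,0],
  ],
)

```text
clock: 7.08
position: [0.5932, -0.18, 0.0826]
ee_rot: [3.138, -0.157, 0.001]
force: [-1.3, 0.7, 3.6]
width: 0.148
gripper_force: 15.0
```

```bash
python3 - <<'E'
from h import *
np.set_printoptions(precision=4,suppress=True)
w=shot("wrist","w5.png");s=observe();print(s["clock"],s["position"],s["force"],s["ft_torque"],s["width"])
s=shot("side","s5.png")
o=np.array([.606,-.181,.07]);R=Rn.from_euler("zy",[-.1,-.45]).as_matrix()
for X in((.07,.028,.008),(.07,-.028,.008),(.06,.028,0)): print(proj(w,o+R@X))
# window seen on deck plane +8mm
I=w["image"];h=cv2.cvtColor(I,cv2.COLOR_RGB2HSV);m=((h[...,2]>120)&(h[...,1]<60)).astype(np.uint8);m[:, :255]=0;m[:,385:]=0;m[:100]=0;m[300:]=0
m=cv2.morphologyEx(m,cv2.MORPH_CLOSE,np.ones((17,17)));c=max(cv2.findContours(m,cv2.RETR_EXTERNAL,cv2.CHAIN_APPROX_NONE)[0],key=cv2.contourArea)
print([(p, (R.T@(sloped(w,p,o,-.1,.008)-o))*1e3) for p in cv2.boxPoints(cv2.minAreaRect(c))])
E
```

```text
7.1333 [ 0.5931 -0.18    0.0828] [-1.7704  0.2536  2.9444] [0.0196 0.2725 0.03  ] 0.14960126722367767
[246.5603 155.0886]
[389.5188 153.4517]
[251.6426 166.5019]
[(array([260., 167.], dtype=float32), array([64.0889, 23.4873,  7.1404])), (array([372., 167.], dtype=float32), array([ 64.6253, -21.5427,   9.0979])), (array([372., 251.], dtype=float32), array([ 16.0573, -27.7547,   9.2517])), (array([260., 251.], dtype=float32), array([15.3785, 28.502 ,  6.8061]))]
```

```bash
cat >>h.py <<'E'
def held(o,psi,box=(255,385,100,300)):
    R=Rn.from_euler("ZY",[psi,-.45]).as_matrix();o=np.array(o);w=shot("wrist")
    I=w["image"];h=cv2.cvtColor(I,cv2.COLOR_RGB2HSV);m=((h[...,2]>120)&(h[...,1]<60)).astype(np.uint8)
    k=np.zeros_like(m);k[box[2]:box[3],box[0]:box[1]]=1;m=cv2.morphologyEx(m*k,cv2.MORPH_CLOSE,np.ones((17,17)))
    c=max(cv2.findContours(m,cv2.RETR_EXTERNAL,cv2.CHAIN_APPROX_NONE)[0],key=cv2.contourArea)
    for e in (3,5,8,12):
        q=cv2.approxPolyDP(c,e,True)[:,0]
        if len(q)==4: break
    P=np.array([R.T@(sloped(w,p,o,psi,.008)-o)*1e3 for p in q])
    s=observe();return q.tolist(),P.round(1).tolist(),(s["clock"],np.round(s["position"],4),np.round(s["force"],1),round(s["width"],3))
E
python3 -c "
from h import *
for x in held((.606,-.181,.07),-.1):print(x)"
```

```text
[[260, 167], [271, 251], [362, 251], [372, 167]]
[[64.1, 22.6, 8.0], [15.3, 22.6, 8.0], [15.4, -23.3, 8.0], [64.2, -22.6, 8.0]]
(7.2333, array([ 0.5931, -0.18  ,  0.083 ]), array([-1.1, -0.2,  2.2]), 0.149)
```

>>> drive_tool(
  steps=[
    [1,0,0,-2,0],
    [1,0,0,-1,0],
    [1,3.6,-0.36,1.7,0],
    [1,3.6,-0.36,1.7,0],
    [1,3.6,-0.36,1.7,0],
    [1,3.6,-0.36,1.7,0],
    [1,3.6,-0.36,1.7,0],
  ],
)

```text
clock: 7.82
position: [0.6107, -0.1817, 0.0882]
ee_rot: [-3.138, 0.157, 0.001]
force: [-4.4, 0.8, 1.3]
width: 0.15
gripper_force: 15.4
```

```bash
python3 -c "
from h import *
for x in held((.606,-.181,.07),-.1):print(x)"
```

```text
[[258, 171], [269, 252], [362, 252], [374, 171]]
[[82.5, 23.0, 8.0], [36.0, 23.1, 8.0], [36.1, -22.8, 8.0], [82.6, -23.0, 8.0]]
(7.8667, array([ 0.6117, -0.1818,  0.0887]), array([-3.2,  0.8,  1.7]), 0.155)
```

>>> drive_tool(
  steps=[
    [1,3.6,-0.36,1.74,0],
    [1,3.6,-0.36,1.74,0],
    [1,3.6,-0.36,1.74,0],
    [1,3.6,-0.36,1.74,0],
  ],
)

```text
clock: 8.2
position: [0.625, -0.1832, 0.0952]
ee_rot: [3.138, -0.158, -0.001]
force: [-6.1, 0.5, 3.0]
width: 0.148
gripper_force: 15.3
```

>>> drive_tool(
  steps=[
    [1,3.6,-0.36,1.74,0],
    [1,3.6,-0.36,1.74,0],
    [1,2.7,-0.27,1.3,0],
  ],
)

```text
clock: 8.45
position: [0.635, -0.1842, 0.1]
ee_rot: [-3.138, 0.158, 0.001]
force: [-6.0, 0.4, 3.5]
width: 0.15
gripper_force: 15.3
```

>>> drive_tool(
  steps=[
    [1,1.6,-0.16,0.78,0],
    [1,1.6,-0.16,0.78,0],
    [1,0.8,-0.08,0.39,0],
    [1,0.8,-0.08,0.39,0],
  ],
)

```text
clock: 8.78
position: [0.6397, -0.1846, 0.1023]
ee_rot: [3.138, -0.157, -0.001]
force: [-5.5, 0.6, 3.6]
width: 0.151
gripper_force: 15.3
```

>>> drive_tool(
  steps=[
    [1,0.9,-0.09,0.43,0],
    [1,0.9,-0.09,0.43,0],
    [1,0.9,-0.09,0.43,0],
  ],
)

```text
clock: 9.03
position: [0.6423, -0.1849, 0.1036]
ee_rot: [3.138, -0.158, -0.001]
force: [-5.1, 0.9, 1.8]
width: 0.151
gripper_force: 15.3
```

>>> drive_tool(
  steps=[
    [1,0.9,-0.09,0.43,0],
    [1,0.9,-0.09,0.43,0],
  ],
)

```text
clock: 9.2
position: [0.6441, -0.1851, 0.1044]
ee_rot: [3.138, -0.158, -0.001]
force: [-4.7, 0.8, 3.2]
width: 0.149
gripper_force: 15.3
```

>>> drive_tool(
  steps=[
    [1,0.9,-0.09,0.43,0],
    [1,0.9,-0.09,0.43,0],
  ],
)

```text
clock: 9.37
position: [0.6458, -0.1853, 0.1053]
ee_rot: [3.138, -0.158, -0.001]
force: [-5.0, 0.4, 2.3]
width: 0.152
gripper_force: 15.3
```

>>> drive_tool(
  steps=[
    [1,0.9,-0.09,0.43,0],
    [1,0.9,-0.09,0.43,0],
  ],
)

```text
clock: 9.53
position: [0.6483, -0.1855, 0.1063]
ee_rot: [3.138, -0.157, 0.001]
force: [0.8, -0.5, -1.2]
width: 0.15
gripper_force: 15.3
```

>>> drive_tool(
  steps=[
    [1,0.9,-0.09,0.43,0],
  ],
)

```text
clock: 9.62
position: [0.6498, -0.1856, 0.1068]
ee_rot: [3.138, -0.157, 0.003]
force: [-0.5, -0.4, -0.8]
width: 0.154
gripper_force: 15.3
```

>>> drive_tool(
  steps=[
    [1,0.9,-0.09,0.43,0],
  ],
)

```text
clock: 9.7
position: [0.6505, -0.1856, 0.1071]
ee_rot: [-3.138, 0.157, -0.002]
force: [-3.1, 0.5, -0.7]
width: 0.154
gripper_force: 15.3
```

>>> drive_tool(
  steps=[
    [1,0.5,-0.05,0.22,0],
  ],
)

```text
clock: 9.78
position: [0.6504, -0.1856, 0.1072]
ee_rot: [-3.138, 0.157, -0.0]
force: [-2.3, 0.7, -1.2]
width: 0.154
gripper_force: 15.3
```

>>> drive_tool(
  steps=[
    [1,0.5,-0.05,0.22,0],
  ],
)

```text
clock: 9.87
position: [0.6505, -0.1856, 0.1072]
ee_rot: [-3.138, 0.157, 0.001]
force: [-4.3, 1.0, -0.2]
width: 0.153
gripper_force: 15.4
```

```bash
python3 -c "
from h import *
for x in held((.606,-.181,.07),-.1):print(x)"
```

```text
[[255, 105], [270, 252], [361, 252], [384, 105]]
[[153.1, 21.0, 8.0], [80.5, 22.6, 8.0], [80.6, -22.1, 8.0], [153.2, -23.1, 8.0]]
(9.9167, array([ 0.6504, -0.1856,  0.1072]), array([-3.2,  0.5, -0.8]), 0.151)
```

Resistance vanished at deck x≈84 mm (catch snapped) and the tool then stalled at x 0.6505: home. Release and retreat to look.

>>> drive_tool(
  steps=[
    [0.6,0,0,0,0],
    [0.6,0,0,0,0],
    [0.6,0,0,0,0],
    [0.6,0,0,0,0],
    [0.6,0,0,15,0],
    [0.6,0,0,25,0],
    [0.6,-10,5,35,0],
    [0.6,-20,15,35,0],
    [0.6,-20,20,35,0.1],
    [0.6,-20,20,35,0],
    [0.6,-20,0,20,0],
    [0.6,0,0,0,0],
    [0.6,0,0,0,0],
  ],
)

```text
clock: 11.0
position: [0.5645, -0.1293, 0.3033]
ee_rot: [3.14, -0.001, 0.006]
force: [0.2, 0.9, -0.1]
width: 0.396
gripper_force: 0.0
```

```bash
python3 - <<'E'
from h import *
w=shot("wrist","w6.png");s=observe();print(s["clock"],s["position"],s["force"],s["width"])
cv2.imwrite("pics/w6c.png",cv2.resize(w["image"][0:300,180:480,::-1],None,fx=2,fy=2,interpolation=cv2.INTER_CUBIC))
E
```

```text
11.05 [ 0.56442741 -0.12956338  0.30165755] [ 0.22373085 -0.09887783 -0.46256635] 0.3996694283838447
```

View pics/w6c.png

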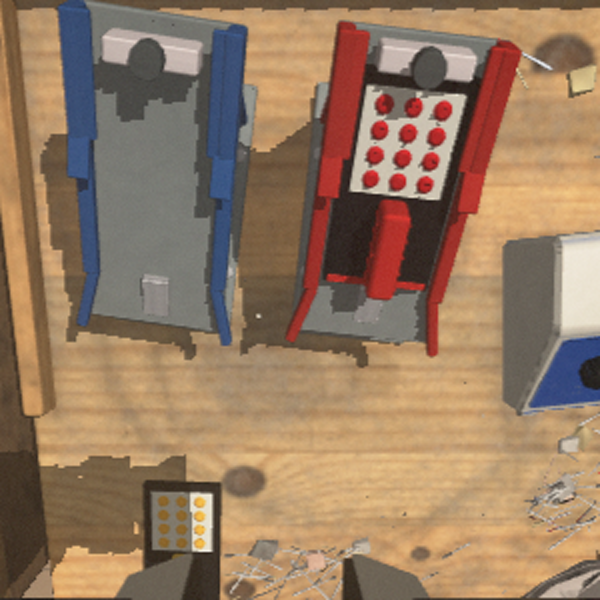

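Red sits under its lips against the stop with the catch up behind it (crop (367,308)). Now remeasure the blue deck and blue cassette.

```bash
python3 - <<'E'
from h import *
np.set_printoptions(precision=4,suppress=True)
w=shot("wrist");I=w["image"];h=cv2.cvtColor(I,cv2.COLOR_RGB2HSV)
for c,(x0,x1),hl,hr,o,rows in(("blue",(205,312),0,.008,[.612,-.062,.07],range(94,132,2)),):
    m=cv2.inRange(h,(105,110,40),(125,255,255))>0;yaw=-.14
    for it in range(5):
        M=[];G=[]
        for r in rows:
            x=np.where(m[r,x0:x1])[0]+x0;g=np.argmax(np.diff(x));a,b=x[g]+.5,x[g+1]-.5
            L=sloped(w,(a,r),o,yaw,hl);R=sloped(w,(b,r),o,yaw,hr);M.append((L+R)/2);G.append(np.linalg.norm(L-R))
        M=np.array(M);k=np.polyfit(M[:,0],M[:,1],1);yaw=np.arctan(k[0]);o[1]=np.polyval(k,o[0])
    print(c,yaw,o,np.array(G)[::4],M[[0,-1],0],np.std(M[:,1]-np.polyval(k,M[:,0])))
    for sgn in(-12,12):
        g=I[140:180,255+sgn-1:255+sgn+2].mean((1,2));r=140+np.argmin(np.diff(g))+.5;print("front",r,plane(w,(255+sgn,r),.07))
t=shot("top");s=shot("side")
print(window(t,(309,272),12),window(s,(333,345),14))
for z in(0,-.01):
    print(z,window(t,(309,272),12,.0085+z)[0],window(s,(333,345),14,.0085+z)[0])
E
```

```text
blue -0.128327364377329 [0.612, np.float64(-0.06212093362789059), 0.07] [0.0609 0.0678 0.066  0.065  0.0662] [0.6793 0.6458] 0.0008108226391359636
front 158.5 [ 0.6147 -0.0463  0.07  ]
front 161.5 [ 0.6114 -0.0736  0.07  ]
(array([0.4745, 0.1301]), array([6.1562, 8.112 ]), np.float64(0.7758479345703697)) (array([0.4549, 0.1345]), array([13.6944, 42.9629]), np.float64(-0.3342400326103947))
0 [0.4745 0.1301] [0.4549 0.1345]
-0.01 [0.4756 0.1308] [0.4581 0.1278]
```

```bash
python3 - <<'E'
from h import *
np.set_printoptions(precision=4,suppress=True,linewidth=200)
w=shot("wrist");I=w["image"].astype(int);h=cv2.cvtColor(w["image"],cv2.COLOR_RGB2HSV)
for r in(100,125):
    print(r,[(c,*I[r,c]) for c in [*range(212,234)]]);print([(c,*I[r,c]) for c in range(278,302)])
o=[.613,-.06,.07];yaw=-.13
R=Rn.from_euler("ZY",[yaw,-.45]).as_matrix()
m=(I[...,2]>1.5*I[...,0])&(I[...,2]>50)
for r in range(94,134,4):
    x=np.where(m[r,205:312])[0]+205;g=np.argmax(np.diff(x))
    f=lambda c,hh:((R.T@(sloped(w,(c,r),o,yaw,hh)-o))*1e3)[:2].round(1)
    print(r,x[0],x[g],x[g+1],x[-1],f(x[0]-.5,.008),f(x[g]+.5,.008),f(x[g]+.5,0),f(x[g+1]-.5,.008))
E
```

```text
100 [(212, np.int64(116), np.int64(92), np.int64(68)), (213, np.int64(121), np.int64(94), np.int64(69)), (214, np.int64(119), np.int64(95), np.int64(70)), (215, np.int64(119), np.int64(96), np.int64(70)), (216, np.int64(123), np.int64(97), np.int64(74)), (217, np.int64(107), np.int64(87), np.int64(67)), (218, np.int64(65), np.int64(72), np.int64(95)), (219, np.int64(60), np.int64(79), np.int64(114)), (220, np.int64(62), np.int64(81), np.int64(118)), (221, np.int64(61), np.int64(81), np.int64(120)), (222, np.int64(60), np.int64(81), np.int64(121)), (223, np.int64(58), np.int64(80), np.int64(117)), (224, np.int64(62), np.int64(79), np.int64(118)), (225, np.int64(58), np.int64(75), np.int64(109)), (226, np.int64(52), np.int64(64), np.int64(87)), (227, np.int64(94), np.int64(100), np.int64(102)), (228, np.int64(121), np.int64(120), np.int64(116)), (229, np.int64(121), np.int64(120), np.int64(116)), (230, np.int64(123), np.int64(123), np.int64(117)), (231, np.int64(121), np.int64(121), np.int64(115)), (232, np.int64(125), np.int64(124), np.int64(119)), (233, np.int64(123), np.int64(123), 
[... 3510 characters left out ...]
(70))]
94 218 226 284 295 [71.8 34.4] [73.  25.6] [69.7 27.8] [ 80.8 -29.4]
98 218 226 289 295 [67.9 34.7] [69.1 25.8] [65.7 28.1] [ 77.6 -34.4]
102 219 226 288 295 [64. 34.] [65.2 26.1] [61.7 28.3] [ 73.6 -33.7]
106 219 226 287 294 [60.  34.4] [61.1 26.4] [57.5 28.6] [ 69.6 -32.9]
110 219 227 287 294 [55.9 34.7] [57.2 25.6] [53.5 27.9] [ 65.6 -33.2]
114 220 227 287 294 [51.8 34. ] [53.  25.9] [49.2 28.1] [ 61.5 -33.4]
118 220 227 287 293 [47.6 34.4] [48.8 26.2] [44.9 28.4] [ 57.4 -33.6]
122 220 227 286 293 [43.3 34.7] [44.5 26.5] [40.4 28.7] [ 53.1 -32.9]
126 221 228 286 293 [39. 34.] [40.2 25.7] [36.1 27.9] [ 48.8 -33.1]
130 221 228 286 292 [34.5 34.4] [35.8 26. ] [31.5 28.2] [ 44.5 -33.4]
```

```bash
python3 - <<'E'
from h import *
np.set_printoptions(precision=3,suppress=True)
t=shot("top");s=shot("side")
w=dict(f=240/np.tan(np.radians(71.419/2)),cx=s["cx"],cy=s["cy"],o=np.array([.491,-.144,.565]),R=np.array([[.132,-.944,-.304],[-.991,-.126,-.04],[0,.306,-.952]]))
v=shot("wrist");w["cx"],w["cy"]=v["cx"],v["cy"]
print(tri(t,(291,257),w,(58,103)),tri(t,(291,257),s,(310,300)),tri(t,(280,262),s,(300,332)))
print("red check",plane(w,(320,122),.008))
I=cv2.cvtColor(t["image"],cv2.COLOR_RGB2GRAY)
E
```

```text
(array([0.48 , 0.148, 0.16 ]), np.float64(0.0001923664151180294)) (array([0.48 , 0.148, 0.163]), np.float64(0.0015542808895518075)) (array([0.479, 0.184, 0.109]), np.float64(0.011824125957434591))
red check [ 0.502 -0.149  0.008]
```

>>> drive_tool(
  steps=[
    [0.4,-30,0,0,0],
    [0.4,-30,10,0,0],
    [0.4,-30,24,0,0],
    [0.4,-30,24,0,0],
    [0.4,-30,28,0,0],
    [0.4,-12,36,0,0],
    [0.4,0,36,0,0],
    [0.4,0,36,0,0],
    [0.4,0,36,0,0],
    [0.4,0,11,-30,0],
    [0.4,0,0,-30,0],
    [0.4,0,0,0,0],
    [0.4,0,0,0,0],
  ],
)

```text
clock: 12.48
position: [0.4014, 0.1114, 0.2406]
ee_rot: [3.141, 0.0, -0.006]
force: [-0.3, -0.3, -0.3]
width: 0.603
gripper_force: 0.0
```

```bash
python3 - <<'E'
from h import *
np.set_printoptions(precision=3,suppress=True)
w=shot("wrist");o=observe();print(o["clock"],o["position"],o["ee_rot"],o["joints"],w["xyz"])
p=proj(w,(.451,.113,.008));print(p,window(w,p,48))
q=proj(w,(.404,.113,.022)).astype(int)
print(q,[(A,x.round(1),plane(w,x,.022)) for A,x,_,_ in blobs(w,"blue",(q[0]-40,q[1]-40,q[0]+40,q[1]+50))][:4])
s=shot("side");print("cam px in side",proj(s,w["xyz"]),proj(s,o["position"]))
a=w["image"][:300:,120:520,::-1];b=s["image"][200:400,200:440,::-1]
c=cv2.resize(s["image"][160:400,200:440,::-1],(400,400));cv2.imwrite("pics/b.png",np.hstack([np.vstack([a,np.zeros((100,400,3),np.uint8)]),c]))
E
```

```text
12.5333 [0.402 0.112 0.242] [ 3.142 -0.001 -0.001] [ 0.162  0.133 -0.612  1.98   0.087  1.055 -2.06 ] [0.484 0.112 0.399]
[314.526 158.102] (array([0.445, 0.115]), array([58.644, 44.161]), np.float64(0.002224993328537983))
[314 201] [(457, array([314.6, 201.2]), array([0.404, 0.113, 0.022])), (29, array([324.4, 171.7]), array([0.437, 0.102, 0.022])), (28, array([296.2, 215. ]), array([0.387, 0.134, 0.022])), (27, array([313.1, 171.5]), array([0.438, 0.115, 0.022]))]
cam px in side [315.427 186.826] [358.338 270.215]
```

View pics/b.png

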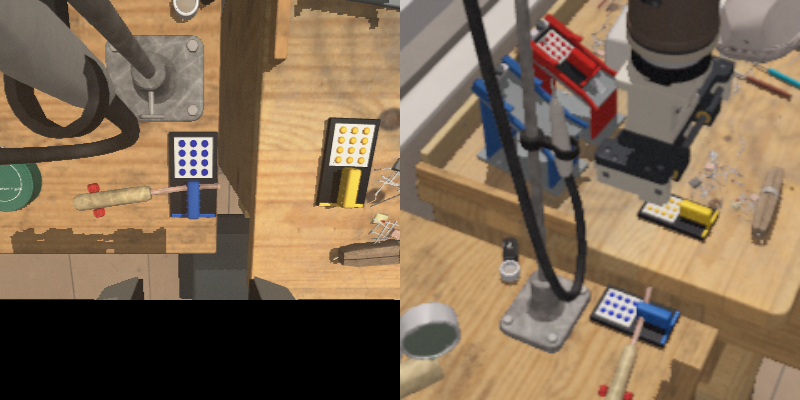

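Side crop: nothing solid at the camera's place, so the hose is clear; the brush's shaft crosses the plate ahead of where I grip. Check the left cabinet's height by stone spacing against yellow.

```bash
python3 - <<'E'
from h import *
np.set_printoptions(precision=4,suppress=True)
w=shot("wrist");s=shot("side");t=shot("top")
def stones(d,c,b,lo,hi,z):
    P=[x for A,x,_,_ in blobs(d,c,b,lo) if A<hi];P=np.array(P);W=np.array([plane(d,p,z)[:2] for p in P]);return P,W
for c,b in(("blue",(290,130,338,178)),("yellow",(450,120,500,170))):
    P,W=stones(w,c,b,8,60,.009);
    (ce,sz,a)=cv2.minAreaRect((W*1e4).astype(np.float32));print(c,len(W),W.mean(0),np.array(sz)/10,a)
    if c=="blue":
        m=P.mean(0)
        Q,_=stones(s,"blue",(313,333,350,358),3,12,.009);print(len(Q),Q.mean(0),tri(w,m,s,Q.mean(0)))
    else:
        Q,_=stones(s,"yellow",(340,270,380,300),3,12,.009);print(len(Q),Q.mean(0),tri(w,P.mean(0),s,Q.mean(0)))
print([plane(w,p,.01) for p in((305,188),(330,186))])
E
```

```text
blue 12 [0.4518 0.1145] [31.7648 25.9206] 0.03642486408352852
11 [330.1848 343.8848] (array([0.453 , 0.1153, 0.0068]), np.float64(0.0028713401004776184))
yellow 13 [ 0.4645 -0.0653] [26.5111 41.2547] 88.25595092773438
7 [358.5714 285.25  ] (array([ 0.4654, -0.0669,  0.0029]), np.float64(0.002939629321385747))
[array([0.4193, 0.1246, 0.01  ]), array([0.4217, 0.0952, 0.01  ])]
```

>>> drive_tool(
  steps=[
    [0.4,-1,1,-36,0],
    [0.4,0,0,-36,0],
    [0.4,0,0,-36,0],
    [0.4,0,0,-36,0],
    [0.4,0,0,-36,0],
    [0.4,0,0,-22,0],
    [0.4,0,0,-12,0],
    [0.4,0,0,-8,0],
    [0.4,0,0,-5,0],
    [0.4,0,0,0,0],
  ],
)

```text
clock: 13.57
position: [0.4018, 0.1128, 0.0142]
ee_rot: [3.141, -0.001, 0.001]
force: [-0.7, -0.4, 0.4]
width: 0.599
gripper_force: 0.0
```

>>> drive_tool(
  steps=[
    [1,0,0,0,0],
    [1,0,0,0,0],
    [1,0,0,0,0],
    [1,0,0,0,0],
    [1,0,0,0,0],
    [1,0,0,0,0],
    [1,0,0,0,0],
  ],
)

```text
clock: 14.15
position: [0.4014, 0.1129, 0.0144]
ee_rot: [-3.141, 0.0, -0.001]
force: [-0.5, 0.2, 4.0]
width: 0.15
gripper_force: 14.9
```

>>> drive_tool(
  steps=[
    [1,0,0,12,0],
    [1,0,0,14,0],
    [1,0,0,14,0],
    [1,-10,-5,10,0],
    [1,-15,-12,10,0],
    [1,-10,-25,10,0],
    [1,0,-30,25,0],
    [1,0,-30,30,0],
    [1,0,-10,35,0],
    [1,0,0,35,0],
    [1,0,0,35,0],
    [1,20,0,35,0],
    [1,30,-20,35,-0.05],
    [1,30,-20,0,-0.05],
    [1,30,-10,0,-0.03],
    [1,0,0,0,0],
    [1,0,0,0,0],
  ],
)

```text
clock: 15.57
position: [0.4717, -0.0458, 0.3067]
ee_rot: [-3.134, 0.206, 0.003]
force: [-0.1, 0.7, -1.5]
width: 0.15
gripper_force: 15.0
```

```bash
python3 - <<'E'
from h import *
np.set_printoptions(precision=4,suppress=True)
w=shot("wrist","w8.png");o=observe();print(o["clock"],o["position"],o["ee_rot"],o["force"],o["width"])
p=proj(w,o["position"]+[.049,0,-.005]);print(p,window(w,p,75,o["position"][2]-.005))
s=shot("side");print([(A,x) for A,x,_,_ in blobs(s,"blue",(300,320,380,370),4)])
E
```

```text
15.6167 [ 0.4707 -0.045   0.3069] [-3.1342  0.2038  0.0034] [-1.0981  0.729  -0.637 ] 0.15534430468054886
[302.2141 201.394 ] (array([ 0.5108, -0.0561]), array([53.6177, 65.448 ]), np.float64(-0.12704716506666625))
[]
```

>>> drive_tool(
  steps=[
    [1,21,-2.7,-27,0],
    [1,21,-2.7,-27,0],
    [1,21,-2.7,-27,0],
    [1,21,-2.7,-27,0],
    [1,21,-2.7,-27,0],
    [1,20,-2.7,-26,0],
    [1,0,0,0,0],
    [1,0,0,0,0],
    [1,0,0,0,0],
  ],
)

```text
clock: 16.42
position: [0.5955, -0.0606, 0.1475]
ee_rot: [-3.135, 0.203, 0.0]
force: [0.2, 0.3, -1.2]
width: 0.151
gripper_force: 15.0
```

```bash
python3 - <<'E'
from h import *
np.set_printoptions(precision=4,suppress=True)
q,P,s=held((.6125,-.0633,.07),-.13);print(q,s,observe()["ee_rot"])
w=shot("wrist");I=w["image"].astype(int)
# guide inner edges ahead of the nose, plate edges
for r in range(96,140,6):
    m=(I[r,:,2]>1.4*I[r,:,0])&(I[r,:,2]>45);x=np.where(m[200:440])[0]+200
    l=x[x<317];rr=x[x>317];print(r,l.max() if len(l) else 0,rr.min() if len(rr) else 0)
for r in (160,200):
    d=np.where(I[r,230:400].max(1)<45)[0]+230;print("plate",r,d.min(),d.max())
c=I[100:180,300:330].mean((1,2));print("nose row",100+np.argmin(np.diff(c)), c.round()[30:60:2])
E
```

```text
[[262, 100], [275, 238], [377, 232], [358, 216], [350, 100]] (16.4667, array([ 0.5958, -0.0608,  0.1482]), array([-0.2,  0.1, -1.1]), 0.151) [ 3.135  -0.2029  0.0021]
96 260 373
102 261 373
108 262 372
114 262 372
120 263 371
126 263 370
132 264 370
138 258 372Traceback (most recent call last):
  File "<stdin>", line 10, in <module>
    return umr_minimum(a, axis, None, out, keepdims, initial, where)
ValueError: zero-size array to reduction operation minimum which has no identity
```

```bash
python3 - <<'E'
from h import *
w=shot("wrist");I=w["image"].astype(int)
for r in (160,190,220): print(r,I[r,246:290:2].max(1).tolist(),I[r,340:396:2].max(1).tolist())
print(I[120:170:2,310].max(1).tolist(),I[120:170:2,285].max(1).tolist(),I[120:170:2,352].max(1).tolist())
E
```

```text
160 [136, 136, 137, 135, 83, 86, 82, 62, 69, 71, 74, 72, 74, 240, 248, 248, 248, 249, 172, 163, 197, 202] [206, 208, 208, 196, 195, 244, 250, 250, 250, 250, 133, 74, 77, 77, 78, 63, 131, 140, 141, 140, 138, 143, 142, 144, 147, 148, 150, 149]
190 [122, 120, 119, 121, 120, 115, 84, 86, 67, 73, 78, 78, 76, 105, 247, 248, 248, 248, 248, 155, 137, 192] [186, 202, 165, 168, 241, 249, 249, 250, 250, 234, 79, 80, 76, 81, 71, 129, 140, 127, 114, 109, 108, 107, 108, 107, 108, 111, 107, 107]
220 [116, 120, 118, 118, 119, 110, 82, 87, 87, 67, 72, 71, 71, 71, 233, 247, 248, 247, 247, 247, 211, 174] [185, 188, 196, 239, 249, 249, 248, 249, 248, 126, 78, 74, 72, 73, 83, 139, 140, 131, 187, 188, 182, 179, 177, 181, 178, 183, 189, 192]
[143, 146, 145, 144, 146, 147, 146, 147, 116, 68, 76, 77, 79, 81, 82, 251, 249, 250, 249, 175, 161, 155, 171, 140, 108] [147, 148, 147, 148, 146, 144, 146, 146, 146, 69, 75, 74, 76, 76, 77, 249, 249, 249, 213, 168, 175, 199, 201, 193, 137] [86, 91, 89, 89, 87, 95, 88, 92, 80, 64, 79, 77, 78, 80, 85, 250, 250, 250, 250, 250, 250, 251, 250, 250, 249]
```

Blue is centred (window mid 316, guides mid 316.7) but held about 6 mm lower in the pads (its cabinet is a little lower), so flat is at TCP z ≈ 0.084.

>>> drive_tool(
  steps=[
    [1,0,0,-10,0],
    [1,0,0,-10,0],
    [1,0,0,-5,0],
    [1,0,0,-4,0],
    [1,0,0,-4,0],
    [1,0,0,-4,0],
    [1,0,0,-4,0],
  ],
  grip_force=18,
)

```text
clock: 17.15
position: [0.596, -0.0613, 0.1053]
ee_rot: [-3.135, 0.204, 0.001]
force: [-4.4, 1.3, 0.8]
width: 0.149
gripper_force: 18.0
```

>>> drive_tool(
  steps=[
    [1,0,0,-4,0],
    [1,0,0,-4,0],
    [1,0,0,-4,0],
    [1,0,0,-4,0],
    [1,0,0,-2,0],
    [1,0,0,-2,0],
    [1,0,0,0,0],
  ],
)

```text
clock: 17.73
position: [0.5964, -0.0614, 0.0856]
ee_rot: [3.135, -0.205, 0.0]
force: [-1.8, 0.2, 3.4]
width: 0.151
gripper_force: 18.0
```

```bash
python3 -c "
from h import *
for x in held((.6125,-.0633,.07),-.13,(255,385,142,300)):print(x)"
```

```text
[[260, 159], [269, 240], [363, 240], [371, 158]]
[[63.8, 22.9, 8.0], [17.6, 23.5, 8.0], [17.7, -23.8, 8.0], [64.3, -22.5, 8.0]]
(17.7833, array([ 0.5963, -0.0614,  0.0857]), array([-2.3,  0.7,  2.9]), 0.153)
```

>>> drive_tool(
  steps=[
    [1,0,0,-2,0],
    [1,0,0,-1.5,0],
    [1,3.6,-0.47,1.7,0],
    [1,3.6,-0.47,1.7,0],
    [1,3.6,-0.47,1.7,0],
    [1,3.6,-0.47,1.7,0],
  ],
)

```text
clock: 18.28
position: [0.6062, -0.0629, 0.0877]
ee_rot: [3.134, -0.204, -0.014]
force: [-12.6, 1.2, 7.1]
width: 0.148
gripper_force: 18.0
```

```bash
python3 -c "
from h import *
for x in held((.6125,-.0633,.07),-.13,(255,385,142,300)):print(x)"
```

```text
[[259, 165], [268, 244], [361, 244], [373, 165]]
[[72.6, 23.0, 8.0], [27.1, 23.7, 8.0], [27.3, -22.7, 8.0], [72.7, -23.1, 8.0]]
(18.3333, array([ 0.6075, -0.063 ,  0.0882]), array([-11.1,   1.5,   7.8]), 0.15)
```

Resolved along the deck it is only friction from pressing too hard (≈12 N normal); ease up and slide on.

>>> drive_tool(
  steps=[
    [1,0,0,1.5,0],
    [1,1.8,-0.23,0.87,0],
    [1,1.8,-0.23,0.87,0],
    [1,1.8,-0.23,0.87,0],
  ],
)

```text
clock: 18.67
position: [0.6144, -0.0639, 0.0924]
ee_rot: [3.135, -0.204, -0.005]
force: [-5.4, 0.9, 2.0]
width: 0.153
gripper_force: 18.0
```

>>> drive_tool(
  steps=[
    [1,2.7,-0.35,1.3,0],
    [1,2.7,-0.35,1.3,0],
    [1,2.7,-0.35,1.3,0],
    [1,2.7,-0.35,1.3,0],
  ],
)

```text
clock: 19.0
position: [0.6225, -0.065, 0.0965]
ee_rot: [3.134, -0.204, -0.014]
force: [-14.2, 0.1, -0.2]
width: 0.152
gripper_force: 18.0
```

```bash
python3 -c "
from h import *
for x in held((.6125,-.0633,.07),-.13,(255,385,142,300)):print(x)"
```

```text
[[259, 165], [270, 244], [361, 244], [372, 164]]
[[90.7, 23.1, 8.0], [45.0, 22.8, 8.0], [45.1, -22.9, 8.0], [91.3, -22.9, 8.0]]
(19.05, array([ 0.6238, -0.0652,  0.0969]), array([-5.3,  0.7,  2.5]), 0.152)
```

>>> drive_tool(
  steps=[
    [1,1.8,-0.23,0.8,0],
    [1,1.8,-0.23,0.8,0],
    [1,1.8,-0.23,0.87,0],
  ],
)

```text
clock: 19.3
position: [0.6303, -0.0659, 0.0999]
ee_rot: [3.135, -0.204, -0.006]
force: [-5.8, 0.6, 3.3]
width: 0.149
gripper_force: 18.0
```

>>> drive_tool(
  steps=[
    [1,1.8,-0.23,0.87,0],
    [1,1.8,-0.23,0.87,0],
    [1,1.8,-0.23,0.87,0],
  ],
)

```text
clock: 19.55
position: [0.636, -0.0666, 0.1027]
ee_rot: [3.135, -0.204, -0.005]
force: [-5.6, 1.1, 1.8]
width: 0.149
gripper_force: 18.0
```

>>> drive_tool(
  steps=[
    [1,1.8,-0.23,0.87,0],
    [1,1.8,-0.23,0.87,0],
    [1,0.9,-0.12,0.43,0],
  ],
)

```text
clock: 19.8
position: [0.6407, -0.0672, 0.1049]
ee_rot: [3.135, -0.204, -0.005]
force: [-5.1, 0.9, 2.3]
width: 0.152
gripper_force: 18.0
```

>>> drive_tool(
  steps=[
    [1,0.9,-0.12,0.43,0],
    [1,0.9,-0.12,0.43,0],
    [1,0.9,-0.12,0.43,0],
  ],
)

```text
clock: 20.05
position: [0.6431, -0.0675, 0.1061]
ee_rot: [3.135, -0.204, -0.006]
force: [-5.6, 1.1, 3.4]
width: 0.148
gripper_force: 18.0
```

>>> drive_tool(
  steps=[
    [1,0.9,-0.12,0.43,0],
    [1,0.9,-0.12,0.43,0],
  ],
)

```text
clock: 20.22
position: [0.6449, -0.0677, 0.107]
ee_rot: [3.135, -0.204, -0.006]
force: [-6.3, 0.8, 3.2]
width: 0.148
gripper_force: 18.0
```

>>> drive_tool(
  steps=[
    [1,0.9,-0.12,0.43,0],
    [1,0.9,-0.12,0.43,0],
  ],
)

```text
clock: 20.38
position: [0.6466, -0.0679, 0.1078]
ee_rot: [3.135, -0.204, -0.006]
force: [-5.9, 0.4, 4.1]
width: 0.153
gripper_force: 18.0
```

>>> drive_tool(
  steps=[
    [1,0.9,-0.12,0.43,0],
    [1,0.9,-0.12,0.43,0],
  ],
)

```text
clock: 20.55
position: [0.6484, -0.0682, 0.1087]
ee_rot: [3.135, -0.204, -0.006]
force: [-5.7, 1.0, 3.1]
width: 0.149
gripper_force: 18.0
```

>>> drive_tool(
  steps=[
    [1,0.9,-0.12,0.43,0],
  ],
)

```text
clock: 20.63
position: [0.6506, -0.0685, 0.1094]
ee_rot: [3.135, -0.204, -0.002]
force: [0.5, -1.3, -1.1]
width: 0.15
gripper_force: 18.0
```

>>> drive_tool(
  steps=[
    [1,0.9,-0.12,0.43,0],
  ],
)

```text
clock: 20.72
position: [0.6519, -0.0687, 0.1099]
ee_rot: [3.135, -0.205, -0.0]
force: [-5.3, 1.3, -2.0]
width: 0.151
gripper_force: 18.0
```

>>> drive_tool(
  steps=[
    [1,0.9,-0.12,0.43,0],
  ],
)

```text
clock: 20.8
position: [0.6519, -0.0687, 0.11]
ee_rot: [-3.135, 0.204, 0.004]
force: [-5.4, 2.0, -2.6]
width: 0.156
gripper_force: 18.0
```

>>> drive_tool(
  steps=[
    [1,0.9,-0.12,0.43,0],
  ],
)

```text
clock: 20.88
position: [0.6519, -0.0686, 0.11]
ee_rot: [-3.135, 0.204, 0.007]
force: [-7.4, 1.5, -1.8]
width: 0.152
gripper_force: 18.0
```

Snap and stop felt. Release and retreat.

>>> drive_tool(
  steps=[
    [0.6,0,0,0,0],
    [0.6,0,0,0,0],
    [0.6,0,0,0,0],
    [0.6,0,0,0,0],
    [0.6,0,0,15,0],
    [0.6,0,0,25,0],
    [0.6,-10,0,35,0],
    [0.6,-20,-10,35,0],
    [0.6,-20,-15,35,0.1],
    [0.6,-20,-15,35,0.03],
    [0.6,-20,-10,15,0],
    [0.6,0,0,0,0],
    [0.6,0,0,0,0],
  ],
)

```text
clock: 21.97
position: [0.5652, -0.1189, 0.3054]
ee_rot: [3.14, -0.004, 0.005]
force: [0.6, 0.1, -1.0]
width: 0.4
gripper_force: 0.0
```

```bash
python3 - <<'E'
from h import *
np.set_printoptions(precision=4,suppress=True)
w=shot("wrist","w9.png");o=observe();print(o["clock"],o["position"],o["force"],o["width"])
I=w["image"].astype(int)
for n,O,psi,xc in(("red",(.606,-.181,.07),-.1,.0858),("blue",(.6125,-.0633,.07),-.13,.084)):
    R=Rn.from_euler("ZY",[psi,-.45]).as_matrix();O=np.array(O)
    # profile down the midline beside the rib: deck x from -5 to 60, y=+-12 and on the wedge (y=0)
    for y in(0,12): print(n,y,[(x,int(I[tuple(proj(w,O+R@[x/1e3,y/1e3,0.003 if x<36 else .008]).round().astype(int)[::-1])].mean())) for x in range(6,56,3)])
    P=[p for A,p,_,_ in blobs(w,n,None,6) if A<80]
    D=np.array([R.T@(sloped(w,p,O,psi,.008)-O)*1e3 for p in P]);D=D[(abs(D[:,1])<22)&(D[:,0]>85)&(D[:,0]<135)];print("stones",len(D),D.mean(0)[:2],D.min(0)[:2],D.max(0)[:2])
E
```

```text
22.0167 [ 0.5652 -0.1181  0.3041] [-0.1445 -0.117  -0.2413] 0.40327275515520017
red 0 [(6, 127), (9, 125), (12, 142), (15, 140), (18, 138), (21, 142), (24, 138), (27, 76), (30, 82), (33, 73), (36, 83), (39, 85), (42, 82), (45, 84), (48, 87), (51, 82), (54, 86)]
red 12 [(6, 124), (9, 128), (12, 128), (15, 124), (18, 77), (21, 74), (24, 74), (27, 75), (30, 75), (33, 62), (36, 58), (39, 42), (42, 36), (45, 36), (48, 32), (51, 36), (54, 31)]
stones 12 [105.5927  -0.5107] [ 89.2828 -13.803 ] [121.8238  12.7459]
blue 0 [(6, 124), (9, 137), (12, 139), (15, 139), (18, 135), (21, 78), (24, 92), (27, 91), (30, 92), (33, 93), (36, 92), (39, 91), (42, 91), (45, 92), (48, 96), (51, 96), (54, 95)]
blue 12 [(6, 123), (9, 121), (12, 89), (15, 75), (18, 76), (21, 75), (24, 71), (27, 73), (30, 68), (33, 68), (36, 45), (39, 56), (42, 39), (45, 37), (48, 68), (51, 28), (54, 42)]
stones 12 [102.3269   0.4427] [ 86.0199 -12.7215] [118.7176  13.8206]
```

```bash
python3 -c "
from cell import arm
print(arm.sign_off())"
```

```text
the job is handed in; nothing more can be done
None
```

Both cassettes are in their own stands, red first and then blue: I felt each catch snap and each stop meet, then let go and handed the job in at about 22 s. I confirmed red's seating in a camera picture; blue's I checked only by image measurements and the felt snap and stop.

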